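# Set the click-wheel cooking timer and start it

### The arm

A 6-joint arm with a two-finger parallel gripper is mounted at the origin on the work surface. World frame = base frame: x ahead of the robot, y to its left, z up, the work surface at z = 0. Lengths are in m, angles in rad, forces in N, time in s.
With the tool pointing down it reaches from about 0.35 to 0.85 m from the base axis. Payload 8.1 kg.
Tool frame: the origin (TCP) lies at the very end of the fingers, on their centre line; the grasp point (between the pads) lies 19 mm behind it (r.grip_point_offset is the distance from the TCP to the grasp point, in m); z points along the fingers, y is the direction in which the jaws open and shut (so a half turn about z gives the same grasp; the last joint's range is limited). The gripper opens to 93 mm and grips with 3 to 60 N. Pads are 15 mm wide; open, the fingers measure 128 mm over their backs; the gripper's body (75 mm by 188 mm) begins 65 mm behind the grasp point.
Start: joints at [1.114, 0.13, 1.488, -0, 1.523, -0.085], TCP at [0.218, 0.559, 0.219] pointing down, gripper open.
Joint ranges: [-2.96, 2.96], [-0.89, 2.26], [0.02, 2.5], [-1.34, 4.48], [0, 2.73], [-2.66, 2.66]. Speed limits (rad/s): [2.39, 2.39, 2.79, 3.14, 3.14, 3.14].

### API

Orientations are given as a 3x3 rotation matrix whose columns are the frame's x, y, z axes.
In Python, from bench import r, snapshot, camera_params, ticket gives the robot as it stands. Calls block until the motion is done:
- r.move_pose(position, orientation): joint-space move of the TCP to a pose.
- r.movel(position, orientation=None, feed=0.15, guard=None): straight line of the TCP; orientation=None keeps the orientation; feed is the mean speed in m/s. With guard (N) it stops when the force on the tool has changed by that much, and returns True; else False.
- r.move_joints(angles): joint-space move.
- r.gripper_open() and r.grasp(effort=None): open the fingers fully, or close them until they stop; effort is the grip in N (None keeps the last).
- r.pause(seconds).
- r.solve_ik(position, orientation): joint angles nearest the present ones, or None.
- r.get_obs(): the state.
- snapshot(name): name is "side" or "top" or "wrist"; returns the picture (480x640x3 uint8, red, green, blue); there is no depth.
- camera_params(name): a dict with "camera_matrix" (3x3 intrinsics, pixels), "R" (3x3) and "t" (3): a world point X has camera coordinates R X + t. Camera axes: x right, y down, z forward; pixel columns grow to the right and rows downward; lengths in m; the calibration is good to about 2 mm. A picture is of the moment at which its call begins: read the wrist's pose just before it. camera_params takes no time and is no camera call; for the wrist camera it gives the pose at the moment of the call.
A pose or a line that the arm cannot do raises r.IKError and nothing moves.
- ticket.close_job(): hands the job in, once; it reports no verdict.
The state is a dict: "time_s": time; "q": joint angles; "qd": joint speeds; "joint_efforts": joint torques, N m; "tcp_pos": TCP position; "eef_rot": TCP orientation; "ft_force": force on the tool from outside, world axes, zero at the start; "ft_torque": the same for the moment, N m; "opening": opening from 0.0 (shut) to 1.0 (fully open).
Only numpy, scipy, OpenCV 4.12 (cv2) and the standard library are available. Lean on these libraries where they do the work, as an engineer would, in place of code of your own. Each camera call takes 0.05 s, during which the arm holds its last target. There are 200 camera calls.

### The job

Set the cooking timer for the pressure cooker: with a fingertip, flick the star wheel clockwise (seen from above) click by click until the tooth with the raised rib rests in the click at the fixed pointer, and do not let it go a click past it. Then press the start key fully down and let it go, leaving everything untouched at the end. Lift nothing, and leave the teapot, sugar bowl, spare valve and pressure cooker where they stand.

Things in the scene. Friction and masses are not known exactly. Their poses are not given: they have to be found in the camera images.
- timer: White plastic timer held fast to the counter by suction feet, 170 (its x) by 230 (its y) by 40 mm high. Origin: centre of its underside, z up. Its x axis runs from the wheel's centre to the pointer. Star wheel (vertical axis) on the +y half, start key on the -y half. The wheel lies flat 8 mm above the case's top: underside 48 mm, top 62 mm above the counter.
- wheel_part (a joint): Star wheel angle (rad), growing clockwise seen from above. 8 clicks a turn: it rests at whole multiples of pi/4 (0.785); 0 = ribbed tooth at the pointer. Starts two, three or four clicks short (-1.57, -2.36 or -3.14). Pushed more than half a click it snaps on to the next rest; let go earlier, it falls back. Resists with up to 0.1 N m (1.5 to 2.5 N at the teeth). Stops at -3.75 and 1.9.
- wheel_centre (a point): Point on the wheel's axis at the height of its top face (62 mm over the counter), 35 mm from the timer's origin along its +y. Black wheel: disc of radius 38 mm, 14 mm thick, with 8 evenly spaced straight radial teeth, 9 mm wide, out to radius 62 mm and as thick as the disc, so the gaps are about 36 mm wide at radius 57 mm. A 20 mm high steel hub (18 mm across) stands in its middle.
- wheel_mark (a point): Point on the top of the one marked tooth, 60 mm from the wheel's axis: the tooth with a raised metal rib (8 mm wide, 10 mm high above the wheel's top, 52 mm long, from 8 to 60 mm from the axis). The other seven teeth are plain; it turns with the wheel.
- pointer (a point): The inner end of the fixed pointer, a dark metal bar 20 mm long, 8 mm wide and 4 mm high on the case's top, pointing at the wheel's axis; 64 mm from the axis along the timer's +x, its top 44 mm over the counter (below the wheel). A thin raised arrow elsewhere on the case shows the clockwise direction.
- start_key (a joint): Travel of the start key (m): 0 up, 0.006 fully down; spring return, about 5 N when fully down.
- start_key_top (a point): Centre of the top of the round black start key (30 mm across, in a dark collar 46 mm across and 12 mm high on the case); about 62 mm over the counter when up, 113 mm from the wheel's axis along the timer's -y. Moves with the key.
- teapot: Bystander: white ceramic teapot, 128 mm across the body, 125 mm high, spout along its +x to 106 mm, handle along -x to 101 mm. Origin: centre of its underside.
- sugar_bowl: Bystander: round clear plastic sugar bowl with grey clip-on lid, 112 mm across, 75 mm high. Origin: centre of its underside.
- spare_valve: Bystander: small steel spare safety valve, 34 mm across, 43 mm high, standing. Origin: centre of its underside.
- pressure_cooker: Bystander: steel pressure cooker, 208 mm across, 180 mm high, black long handle along its -x to 230 mm. Origin: centre of its underside.

How it is judged:
On the way, in this order (a step that is already met when the one before it is completed fails the run):
1. the ribbed tooth has come to rest in the click at the pointer (value of joint wheel_part between -0.15 and 0.15 rad and horizontal distance between wheel_mark and pointer below 0.013 m and velocity of joint wheel_part between -0.15 and 0.15 rad/s), for 0.2 s.
2. the start key is pressed fully down (value of joint wheel_part between -0.15 and 0.15 rad and horizontal distance between wheel_mark and pointer below 0.013 m and value of joint start_key above 0.005 m), for 0.03 s.
At the end, for the whole second after the job is handed in: The wheel rests within 0.15 rad (a fifth of a click) of the position with the ribbed tooth at the pointer, the start key has been pressed at least 5 of its 6 mm after that and is up again, and the bystanders stand within 20 mm of where they were (value of joint wheel_part between -0.15 and 0.15 rad and horizontal distance between wheel_mark and pointer below 0.013 m and value of joint start_key below 0.001 m and velocity of joint wheel_part between -0.1 and 0.1 rad/s and distance of each of teapot, sugar_bowl, spare_valve, pressure_cooker from where it was at the start of the episode below 0.02 m); the robot touches nothing.
It fails at once if the wheel goes more than half a click past the pointer (value of joint wheel_part above 0.45 rad).
It fails at once if the start key is pressed while the wheel is not yet set (value of joint start_key above 0.003 m and (value of joint wheel_part below -0.3 rad or value of joint wheel_part above 0.3 rad)).
It fails at once if the teapot, sugar bowl, spare valve or pressure cooker is moved, lifted or tipped (distance of any of teapot, sugar_bowl, spare_valve, pressure_cooker from where it was at the start of the episode above 0.03 m or angle between any of teapot, sugar_bowl, spare_valve, pressure_cooker's own z axis and vertical above 0.35 rad).
It also fails if it takes over 58 s, if anything falls off the work surface, if the arm or the gripper's body presses on something with over 40 N, if the wrist force passes 120 N, or if a joint passes its speed limit or range.

## Working session

There is one attempt and no reset: what is moved stays moved. The work goes in short steps, each a Python script; the robot and the scene stay as the last script left them, time stands still between calls to the robot, and variables do not carry over. Pictures are saved under pics/ and viewed, about 8 in all and at most 12, crops included, and the job is handed in when it is done.

```bash
mkdir -p pics; ls; python3 - <<'E'
from bench import r,snapshot,camera_params
import cv2
for n in ("top","side"):
    im=snapshot(n); cv2.imwrite(f"pics/{n}1.png",im[:,:,::-1])
    p=camera_params(n); print(n,p["camera_matrix"].tolist(),p["R"].round(3).tolist(),p["t"])
o=r.get_obs();print(o["time_s"],o["eef_rot"],o["opening"])
E
```

```text
pics
top [[478.25141866280035, 0.0, 319.39223976985585], [0.0, 478.25141866280035, 236.70779639636498], [0.0, 0.0, 1.0]] [[-0.024, -1.0, 0.008], [-0.995, 0.023, -0.101], [0.101, -0.01, -0.995]] [-0.10590729  0.5309727   1.14860158]
side [[464.0569150768057, 0.0, 320.54361113292913], [0.0, 464.0569150768057, 244.08894455785875], [0.0, 0.0, 1.0]] [[0.998, -0.065, 0.006], [-0.046, -0.765, -0.642], [0.046, 0.64, -0.767]] [-0.51041793 -0.02746898  1.28986728]
0.1 [[-9.31683118e-01  3.63271293e-01 -7.30919618e-04]
 [ 3.63272004e-01  9.31681915e-01 -1.50329193e-03]
 [ 1.34881787e-04 -1.66611435e-03 -9.99998603e-01]] 1.0037297388399755
```

View pics/top1.png

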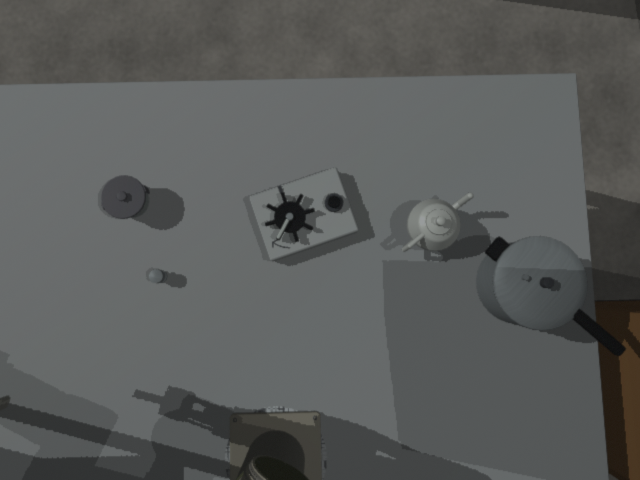

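View pics/side1.png

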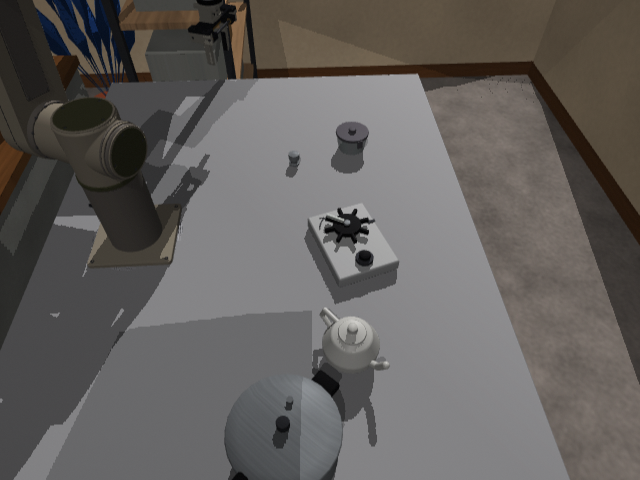

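Top view: wheel hub ≈(290,216), key ≈(334,202), pointer bar ≈(282,190), rib pointing down-left to ≈(278,240). That looks like three clicks short. Side view agrees. Next I'll take a closer look with the wrist camera.

```bash
cat > h.py <<'E'
import numpy as np,cv2
from bench import r,snapshot,camera_params,ticket
def ray(p,uv,z):
    d=p["R"].T@np.linalg.inv(p["camera_matrix"])@[uv[0],uv[1],1.]; c=-p["R"].T@p["t"]
    return c+d*(z-c[2])/d[2]
def down(a):  # tool y at world angle a, z down
    y=np.array([np.cos(a),np.sin(a),0]);z=np.array([0,0,-1.]);return np.column_stack([np.cross(y,z),y,z])
def px(p,X):
    q=p["camera_matrix"]@(p["R"]@X+p["t"]);return q[:2]/q[2]
E
python3 - <<'E'
from h import *
p=camera_params("top")
w=ray(p,(290,216),.082);k=ray(p,(334,202),.062);m=ray(p,(280,237),.072)
print(w,k,m,np.linalg.norm(w[:2]-k[:2]))
pw=camera_params("wrist");o=r.get_obs()
Rt=o["eef_rot"];C=-pw["R"].T@pw["t"];print("cam in tool",Rt.T@(C-o["tcp_pos"]),"\n",Rt.T@pw["R"].T)
for a in np.deg2rad([-160,-72,-20,20,108,160]):
    print(a,r.solve_ik(np.array([w[0],w[1],.3]),down(a)))
E
```

```text
[ 0.57335271 -0.04984613  0.082     ] [ 0.60785987 -0.15514684  0.062     ] [ 0.52525873 -0.02483169  0.072     ] 0.11081057468802062
cam in tool [ 8.02673584e-02  6.91148553e-05 -1.67123153e-01] 
 [[-7.49605172e-04 -9.57936262e-01 -2.86980063e-01]
 [ 9.99999657e-01 -6.16913610e-04 -5.52794489e-04]
 [ 3.52499980e-04 -2.86980379e-01  9.57936396e-01]]
-2.792526803190927 [-1.75801451e-01  4.47032212e-02  1.43207377e+00 -4.44089210e-16
  1.66481566e+00  2.61672535e+00]
-1.2566370614359172 [-1.75801451e-01  4.47032212e-02  1.43207377e+00 -4.44089210e-16
  1.66481566e+00  1.08083561e+00]
-0.3490658503988659 [-1.75801451e-01  4.47032212e-02  1.43207377e+00 -4.44089210e-16
  1.66481566e+00  1.73264399e-01]
0.3490658503988659 [-1.75801451e-01  4.47032212e-02  1.43207377e+00 -4.44089210e-16
  1.66481566e+00 -5.24867301e-01]
1.8849555921538759 [-1.75801451e-01  4.47032212e-02  1.43207377e+00 -4.44089210e-16
  1.66481566e+00 -2.06075704e+00]
2.792526803190927 None
```

```bash
python3 - <<'E'
from h import *
o=r.get_obs();r.movel(o["tcp_pos"]+[0,0,.12],feed=.25)
r.grasp(10)
r.move_pose(np.array([.59,-.11,.30]),down(0.))
r.pause(.3)
p=camera_params("wrist");im=snapshot("wrist");cv2.imwrite("pics/w1.png",im[:,:,::-1]);np.savez("w1.npz",im=im,**p)
t=camera_params("top");imt=snapshot("top");cv2.imwrite("pics/top2.png",cv2.resize(imt[150:280,220:400,::-1],None,fx=4,fy=4))
o=r.get_obs();print(o["time_s"],o["tcp_pos"],o["opening"])
E
```

```text
5.275 [ 0.59003925 -0.10983824  0.2999899 ] 0.004489170014804039
```

View pics/w1.png

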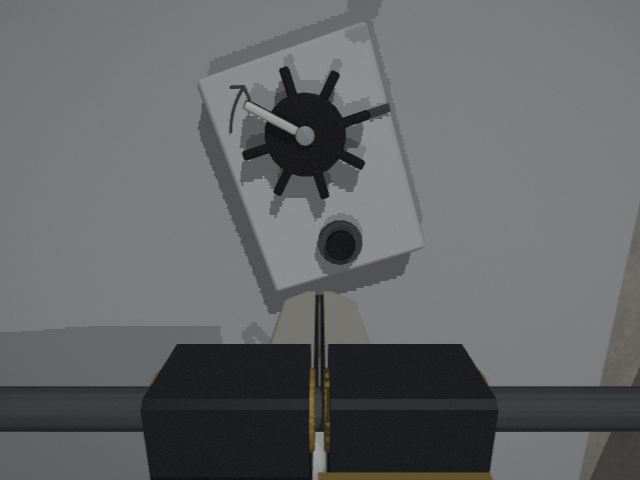

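Wrist view: hub ≈(305,134), key ≈(341,246), rib tip ≈(247,105), pointer ≈(383,108). The fingertips taper to a narrow end. Now I'll refine these with masks.

```bash
python3 - <<'E'
from h import *
p=dict(np.load("w1.npz"));im=p["im"];g=im.max(2)
m=((g<45)*255).astype(np.uint8);m[290:]=0
op=cv2.morphologyEx(m,cv2.MORPH_OPEN,cv2.getStructuringElement(2,(19,19)))
n,l,s,c=cv2.connectedComponentsWithStats(op)
for i in range(1,n): print(s[i],c[i])
i=min(range(1,n),key=lambda i:np.hypot(*(c[i]-[305,134])));j=min(range(1,n),key=lambda i:np.hypot(*(c[i]-[341,246])))
w=ray(p,c[i],.062);k=ray(p,c[j],.062)
print(w,k,"dist",np.linalg.norm((w-k)[:2]),"hub",ray(p,(305,135),.082))
yt=(w-k)[:2];a=np.arctan2(yt[1],yt[0]);print("timer yaw from key",np.degrees(a-np.pi/2))
pt=ray(p,(383,108),.044)-w;print("pointer dir",np.degrees(np.arctan2(pt[1],pt[0])),np.hypot(*pt[:2]))
rb=ray(p,(247.5,105),.072)-w;print("rib dir",np.degrees(np.arctan2(rb[1],rb[0])),np.hypot(*rb[:2]))
# tooth angles: dark pixels at r 50..58
v,u=np.nonzero(m);P=np.array([ray(p,q,.062) for q in zip(u,v)])-w
rr=np.hypot(P[:,0],P[:,1]);an=np.degrees(np.arctan2(P[:,1],P[:,0]));q=an[(rr>.048)&(rr<.058)]
h,_=np.histogram(q,72,(-180,180));print([(x*5-180,int(y)) for x,y in enumerate(h) if y])
ph=np.angle(np.mean(np.exp(1j*np.radians(q)*8)))/8;print("tooth phase mod45",np.degrees(ph))
E
```

```text
[ 265   93   81   84 4635] [307.12125135 135.08133765]
[324 230  31  33 788] [339.1142132  245.97715736]
[ 0.57885314 -0.04612359  0.062     ] [ 0.60993285 -0.15355947  0.062     ] dist 0.11184103508344384 hub [ 0.57752308 -0.04523517  0.082     ]
timer yaw from key 16.134425306713425
pointer dir 18.62341957746682 0.07582406628087612
rib dir 153.3552716553577 0.05855672620043113
[(-170, 28), (-165, 55), (-160, 22), (-125, 38), (-120, 50), (-115, 4), (-80, 40), (-75, 49), (-70, 3), (-35, 28), (-30, 53), (-25, 17), (10, 11), (15, 58), (20, 38), (60, 55), (65, 54), (105, 53), (110, 56), (115, 2), (145, 5)]
tooth phase mod45 17.885885864345152
```

Hub, key, pointer and teeth agree: yaw is about 17.3°, and the rib is 135° (three clicks) before the pointer. I'll put the closed fingertips in the gap at φ≈130° and sweep clockwise along an arc. The teeth on both sides of the finger then hold the wheel, so it can't overrun.

```bash
cat >> h.py <<'E'
W=np.array([.578,-.0455]);YAW=17.4;RAD=.058
def pos(phi,z):
    a=np.radians(phi);return np.array([W[0]+RAD*np.cos(a),W[1]+RAD*np.sin(a),z])
def arc(f0,f1,z=.050):
    for f in np.linspace(f0,f1,7)[1:]:
        r.movel(pos(f,z),down(np.radians(f)),feed=.04)
        print(round(f,1),r.get_obs()["ft_force"].round(2))
def pic(name,fn):
    im=snapshot(name)[:,:,::-1]
    if name=="top": im=cv2.resize(im[150:280,220:400],None,fx=4,fy=4,interpolation=cv2.INTER_CUBIC)
    cv2.imwrite(fn,im)
E
python3 - <<'E'
from h import *
f=YAW+112.5
r.move_pose(pos(f,.13),down(np.radians(f)))
print(r.get_obs()["q"].round(2),r.get_obs()["ft_force"])
g=r.movel(pos(f,.050),feed=.05,guard=4);print("guard",g,r.get_obs()["tcp_pos"],r.get_obs()["ft_force"])
if not g:
    arc(f,f-45)
r.pause(.3);pic("top","pics/t3.png");print(r.get_obs()["time_s"],r.get_obs()["ft_force"])
E
```

```text
[-0.1   0.03  1.76 -0.    1.35 -2.36] [-0.16563035 -0.18984452  0.11111576]
guard False [ 0.5410865  -0.00102804  0.05037397] [-0.09360263 -0.08282047  0.22329815]
122.4 [-0.33 -1.61  0.7 ]
114.9 [-1.28 -1.4   1.38]
107.4 [ 0.37 -0.27  0.03]
99.9 [ 1.82  1.12 -0.96]
92.4 [-0.1  -0.14 -0.35]
84.9 [ 0.19 -0.04  0.08]
11.2417 [-0.66828825  0.63028203 -0.080538  ]
```

View pics/t3.png

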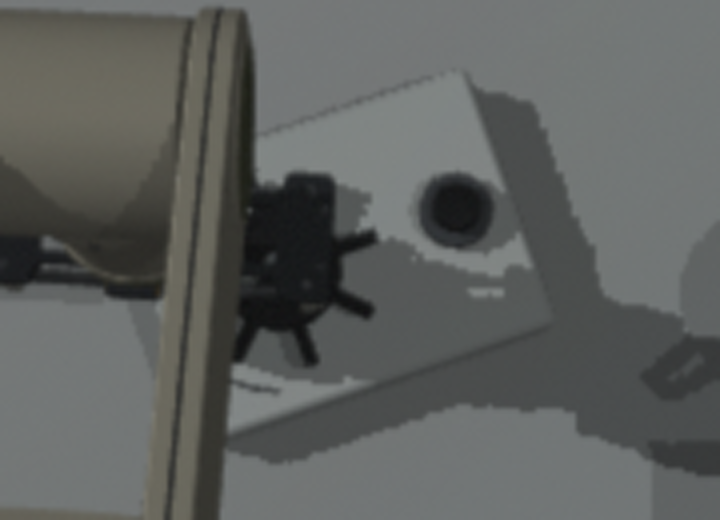

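The force log shows one clean snap, and the rib has left its starting place at lower left; the gripper and arm hide much of the wheel. Since the finger stays in its gap, I'll do the remaining two clicks, then lift and check.

```bash
python3 - <<'E'
from h import *
f=YAW+112.5
arc(f-45,f-90);r.pause(.2);arc(f-90,f-135);r.pause(.2);print(r.get_obs()["ft_force"])
r.movel(pos(f-135,.14),feed=.08)
r.move_pose(np.array([.59,-.11,.30]),down(0.));r.pause(.2)
p=camera_params("wrist");im=snapshot("wrist");cv2.imwrite("pics/w2.png",im[:,:,::-1]);np.savez("w2.npz",im=im,**p)
print(r.get_obs()["time_s"])
E
```

```text
77.4 [-0.63  0.44  1.14]
69.9 [-1.35  0.77  0.65]
62.4 [-0.35  1.44  0.32]
54.9 [ 7.5  -3.01 -1.15]
47.4 [ 0.87 -0.07 -0.05]
39.9 [-0.13  0.24  0.77]
32.4 [-1.29  0.78  0.44]
24.9 [0.41 2.02 0.26]
17.4 [ 0.04  1.34 -0.  ]
9.9 [-0.11 -0.75 -0.01]
2.4 [-0.36 -0.6   0.49]
-5.1 [-0.04  0.16 -0.02]
[ 0.16877404 -0.45712674 -0.11901122]
18.0083
```

View pics/w2.png

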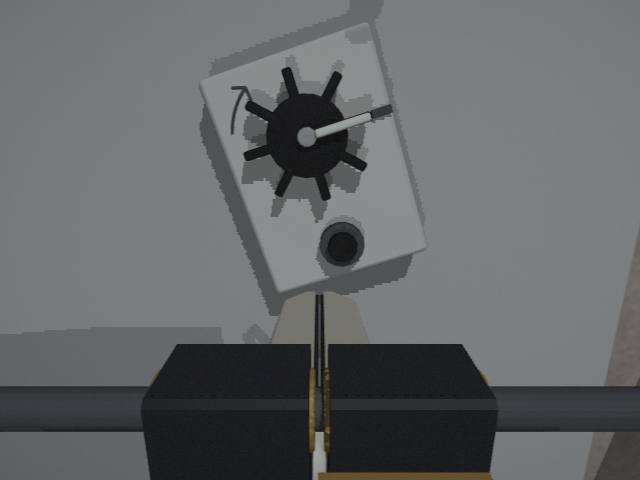

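The rib is in line with the pointer at ≈(372,115). Now I'll press the key.

```bash
python3 - <<'E'
from h import *
p=dict(np.load("w2.npz"))
k=ray(p,(342,246),.062);print(k)
rb=(ray(p,(370,117),.072)-ray(p,(307,137),.082))[:2];print("rib",np.degrees(np.arctan2(*rb[::-1])))
r.movel([k[0],k[1],.09],feed=.15);r.pause(.2)
f0=r.get_obs()["ft_force"][2]
r.movel([k[0],k[1],.066],feed=.03)
for z in np.arange(.064,.0529,-.001):
    g=r.movel([k[0],k[1],z],feed=.02,guard=14)
    o=r.get_obs();fz=o["ft_force"][2]-f0;print(round(z,4),o["tcp_pos"][2].round(4),round(fz,2))
    if g or fz>14: break
r.pause(.2);print("held",r.get_obs()["ft_force"][2]-f0,r.get_obs()["tcp_pos"])
r.movel([k[0],k[1],.12],feed=.08)
r.move_pose(np.array([.59,-.11,.30]),down(0.));r.pause(.3)
im=snapshot("wrist");cv2.imwrite("pics/w3.png",im[:,:,::-1])
print(r.get_obs()["time_s"])
E
```

```text
[ 0.61088547 -0.15176517  0.062     ]
rib 16.772338272968934
0.064 0.0639 0.75
0.063 0.0629 0.23
0.062 0.0622 2.84
0.061 0.0612 3.77
0.06 0.0601 3.43
0.059 0.0591 3.67
0.058 0.0581 3.39
0.057 0.0571 5.05
0.056 0.0563 6.94
0.055 0.0562 12.52
0.054 0.0561 18.76
held 19.438876991625172 [ 0.6111954  -0.15183532  0.05605555]
25.7833
```

View pics/w3.png

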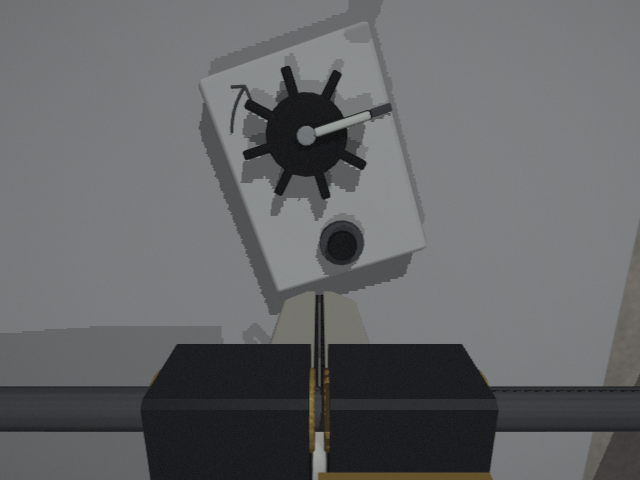

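The key went from 62.2 mm down to a hard stop at 56.1 mm and has come back up. The rib is still at the pointer and nothing is being touched, so I'll hand the job in.

```bash
python3 -c "
from h import *
print(r.get_obs()['ft_force']);ticket.close_job()"
```

```text
[-1.04179679  0.04049593  0.4361782 ]
the job is handed in; nothing more can be done
```

The timer is set and started, and I handed the job in at about 26 s of the 58 s allowed. The hand-in gave no verdict.

- **Wheel:** it started three clicks short. I kept the closed fingertips in one gap between teeth and swept clockwise three clicks, which stopped the wheel overrunning. In the wrist pictures after the sweep and after the key press, the rib lies in line with the pointer. It measured about 16.8° against an estimated timer direction of 17.4°; individual yaw readings ranged from 16.1° to 18.6°.
- **Start key:** I pressed it from 62.2 mm down to a hard stop at 56.1 mm, about 6 mm of travel with roughly 19 N on the stop, then released it. The key looks up again in the last picture, but I did not measure its height.
- **Bystanders:** the arm kept clear of them and no force reading suggested contact. I did not re-measure their positions at the end.

The largest sideways force logged during the sweep was about 8 N, during the second click. No check failed or disagreed beyond the yaw spread above.

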